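Clamp a notebook in the stamping jig with the T-slot stop peg

TASK

Hold the sage green notebook ready for stamping: take the red-collared stop peg from its parking block, drop its hammer head into the jig's T-slot beside the notebook and slide it against the notebook until the sprung foot at the far side is pushed about halfway in. Keeping it there, press the peg down on its spring, give it a quarter turn and let it rise, so that it stays locked in the slot and holds the notebook against the foot and square along the back fence. Feel your way: never bruise the notebook's edge or bottom out the foot, and leave the other things on the table alone.

Things in the scene. Friction and masses are not known exactly. Their poses are not given: they have to be found in the camera images.
- jig: stamping jig, fixed to the table: birch board 230 (x) x 310 (y) x 20 mm, origin at the centre of its underside, z up, top face at z = 20 mm. A brown wooden back fence, 13 mm high, stands along the far edge, its face at x = +91.5 mm, y = -70 to +118 mm. A flush aluminium T-slot rail runs along the jig's y axis at x = 0, end to end (y = -155 to +155 mm).
- slot (a point): point on the slot's middle line at the jig's top face, jig frame (0, -115, 20) mm, axes of the jig; a good place to drop the peg in: the slot is free from y = -155 to -70 mm. Slot 13 mm wide between two lips 4.5 mm thick; under them a channel 30 mm wide, its floor 17 mm below this point.
- side_bracket: dark steel bracket on the jig's +y end (origin and axes of the jig) holding a threaded adjuster with a brass head and, facing -y, a black sprung foot 44 mm wide. The adjuster's setting is NOT measured and varies: the free foot's face is anywhere from jig y = +78 to +118 mm. The foot gives from 2 N, stiffens by 3 N/mm, bottoms at 3.5 mm (12.5 N); halfway in it presses with 7 N.
- pad: sage green notebook lying loose on the jig over the slot, 180 (x) x 130 (y) x 8 mm, 0.11 to 0.18 kg, origin at the centre of its underside; its far edge lies along the back fence, its +y edge is 4 to 56 mm short of the sprung foot at first. It drags on the board with about 1 N.
- stop_peg: stop peg, 0.11 kg, standing in the parking block. Origin on its axis at the underside of its red collar (30 mm across, 16 mm high), z up. The wing grip and the hammer head both lie along its y. Collar resting on the rail, the origin is at jig z = 20 mm; turned across and let go, it is drawn up under the lips, origin at about jig z = 16 mm, and held there by friction (spring 13 N).
- peg_grip (a point): on the peg's axis, 48 mm above its origin: where to grip. Black wing 11 mm thick (x) x 38 mm long (y), from 28 to 62 mm above the peg's origin, with a yellow line along its top. Turned clockwise seen from above, the collar rubs the notebook towards the back fence, anticlockwise away from it.
- peg_head (a point): on the peg's axis at the head's flat underside, 4.5 mm below the peg's origin. Steel head 10 mm wide (x) x 26 mm long (y) x 4 mm, with a rounded nose 4 mm further down. It passes the slot only lengthwise, either way round. It is clear under the lips and can turn when the peg's origin is at jig z = 15.5 mm or lower; 14 to 14.5 mm is good, the nose meets the channel floor at 11.5 mm.
- collar (a point): on the peg's axis, 8 mm above the underside of the red collar. The collar slides up the stem on a spring: with it on the rail, pressing the peg down takes 5 N at first, 16 N at 5.5 mm, and stops dead at 6.5 mm.
- parking_block: brown wooden block 50 (x) x 66 (y) x 20 mm fixed on the table, origin at the centre of its underside, with a pocket in which the peg's head hangs at first, the collar on the block's top (peg origin at z = 20 mm), the wing along the block's y; lift the peg straight up by 15 mm to free it.
- red_stamp: red-handled hand stamp on a wooden base 24x36 mm, 66 mm tall; origin at the centre of its underside; leave alone
- blue_stamp: dark-blue-handled hand stamp on a wooden base 24x36 mm, 66 mm tall; origin at the centre of its underside; leave alone
- ink_tin: flat dark green ink pad tin, 65x96x14 mm; origin at the centre of its underside; leave alone
- coral_tape: coral roll of paper tape, 48 mm across, 15 mm high; origin at the centre of its underside; leave alone
Things that resemble listed ones, but are neither listed nor needed, are in the scene too. Leave any turquoise look-alike of the stop_peg alone.

How it is judged (in metres and radians):
On the way, in this order (a step that is already met when the one before it is completed fails the run):
1. the peg's head is in the slot, wing along the slot (x of stop_peg in the frame of jig between -0.003 and 0.003 m and z of stop_peg in the frame of jig between 0.012 and 0.0225 m and y of stop_peg in the frame of jig between -0.145 and 0 m and angle between stop_peg's own z axis and vertical below 0.1 rad and angle between the y axis of stop_peg and the y axis of jig, either way round below 0.25 rad), for 0.2 s.
2. the peg in the slot presses the notebook snugly onto the sprung foot (4 to 10 N) (x of stop_peg in the frame of jig between -0.003 and 0.003 m and z of stop_peg in the frame of jig between 0.012 and 0.0225 m and y of stop_peg in the frame of jig between -0.145 and 0 m and angle between stop_peg's own z axis and vertical below 0.1 rad and contact force between pad and side_bracket between 4 and 10 N and contact force between pad and stop_peg above 1 N), for 0.2 s.
At the end, for the whole second after the job is handed in: Peg upright in the slot, wing square across it within 0.3 rad, origin 12 to 18 mm above the jig's underside (under the lips), at jig y -145 to 0 mm; notebook flat, pressed by peg onto the foot with 4 to 10 N, square within 0.04 rad and within 3 mm of the fence; all at rest (all of step 2 and z of stop_peg in the frame of jig below 0.018 m and angle between the y axis of stop_peg and the x axis of jig, either way round below 0.3 rad and x of pad in the frame of jig above -0.003 m and angle between the x axis of pad and the x axis of jig, either way round below 0.04 rad and z of pad in the frame of jig below 0.0225 m and linear speed of each of stop_peg, pad below 0.01 m/s); the robot touches nothing.
It fails at once if the notebook's edge is bruised: peg or fingers push it with more than 15 N (contact force between pad and stop_peg above 15 N or contact force between the fingers and pad above 15 N).
It fails at once if the peg is rammed onto the jig with more than 60 N (contact force between stop_peg and jig above 60 N).
It fails at once if another thing on the table is moved more than 15 mm (distance of any of red_stamp, blue_stamp, ink_tin, coral_tape from where it was at the start of the episode above 0.015 m).
It also fails if it takes over 58 s, if anything falls off the work surface, if the arm or the gripper's body presses on something with over 40 N, if the wrist force passes 120 N, or if a joint passes its speed limit or range.

ROBOT

A 6-joint arm with a two-finger parallel gripper is mounted at the origin on a cart in front of the work surface, level with it; the furniture and walls round the work are solid. World frame = base frame: x ahead of the robot, y to its left, z up, the work surface at z = 0. Lengths are in mm, angles in rad, forces in N, time in s.
With the tool pointing down it reaches from about 275 to 975 mm from the base axis. Payload 8.4 kg.
Tool frame: the origin (TCP) lies at the very end of the fingers, on their centre line; the grasp point (between the pads) lies behind it (arm.grasp_offset is the z of the grasp point in the tool frame, in mm); z points along the fingers, y is the line along which they close (so a half turn about z gives the same grasp; the last joint's range is limited). The gripper opens to 92 mm and grips with 3 to 60 N. Pads are 20 mm wide; open, the fingers measure 128 mm over their backs; the gripper's body (75 mm by 189 mm) begins 69 mm behind the grasp point.
Start: joints at [1.152, 0.353, 1.633, -0, 1.155, -0.002], TCP at [253.022, 571.496, 214.583] pointing down, gripper open.
Joint ranges: [-2.63, 2.63], [-0.92, 2.1], [0.06, 2.66], [-1.3, 4.44], [0, 2.69], [-3.02, 3.02]. Speed limits (rad/s): [2.22, 2.22, 2.79, 3.14, 3.14, 3.14].

INTERFACE

Orientations are given as a unit quaternion [w, x, y, z].
In Python, from station import arm, viewer, finder gives the robot as it stands.
- The arm moves only by the tool carry_out, never from a script. Its argument "commands" is text: rows parted by semicolons, each of 4 numbers parted by spaces: the shift along the tool's x, y, z in units of 30 mm (1.0 is 30 mm), then the turn about the tool's z in units of 5 degrees (1.0 is 5 degrees). In form: dx dy dz spin; .... A call has 1 to 5 rows; each row is the pose to reach, as a shift and turn from the pose commanded when the call began, along the tool's axes at that moment; what a row does not reach only later rows make up. A row lasts 1/8 s, in which the tool goes at most 62.5 mm and 10.7 degrees, less where a joint would pass 70% of its speed; a pose out of reach is approached as far as the arm can. A call with a gripper value outside its range is refused whole. "hand" is the opening, from 0 (shut) to 1 (fully open), set as the call begins (left out, the last holds). The fingers move at their own pace and stop on an object; "newtons" is the grip in N (left out, the last holds). Time passes only in rows, so rows that repeat a pose let the fingers close. It gives the time, the measured TCP pose, the force, the opening and the grip force at its end, in the units of the state.
- arm.get_obs(): the state, without advancing time (a new reading comes with each control period).
- viewer.read_camera(name): name is "scene" or "top" or "wrist"; returns the picture (420x560x3 uint8, red, green, blue); there is no depth.
- viewer.camera_info(name): a dict with "K" (3x3 intrinsics, pixels), "R" (3x3) and "t" (3): a world point X has camera coordinates R X + t. Camera axes: x right, y down, z forward; pixel columns grow to the right and rows downward; lengths in mm; the calibration is good to about 2 mm. A picture is of the moment at which its call begins: read the wrist's pose just before it. camera_info takes no time and is no camera call; for the wrist camera it gives the pose at the moment of the call.
- arm.job_done(): hands the job in; it is judged then, once.
Trained networks look in the newest picture that a camera, given by its name, has taken for a name from the list of things; names that differ only in an ending like _2 or _b are one class to them, and where a whole thing is asked for, a point or a joint stands for the part that bears it (a point fixed in the world has none). Each returns a list of dicts, best first, with "p" (0 to 1); they miss things now and then, are a little off and sometimes report something else, mostly with a low value. They report only what shows in the picture. A call takes as long as a camera call. They do not tell look-alikes from the thing itself.
- finder.search_frame(camera, target): "rect" ([left, top, right, bottom] in pixels, round what is visible of it).
The state is a dict: "time": time; "q": joint angles; "qd": joint speeds; "effort": joint torques, N m; "ee_pos": TCP position; "tool_rot": TCP orientation; "force": force on the tool from outside, world axes, zero at the start; "ft_torque": the same for the moment, N m; "gripper_width": finger opening in mm; "finger_force": force on a finger pad.
Only numpy, scipy, OpenCV 4.12 (cv2) and the standard library are available. Lean on these libraries where they do the work, as an engineer would, in place of code of your own. Each camera call takes 0.05 s, during which the arm holds its last target. There are 200 camera calls.

## Working session

There is one attempt and no reset: what is moved stays moved. The work goes in short steps, Python scripts to look and compute and a tool call to move; the robot and the scene stay as the last step left them, time stands still between calls to the robot, and variables do not carry over. Pictures are saved under pics/ and viewed, at most 10 in all, crops included, and the job is handed in when it is done.

Besides the shell and the picture viewer there is one more tool, called after "Emit:" as name(argument=value, ...) on one line, values as JSON. carry_out: Moves the arm, as the interface text tells. Its arguments: {"type":"object","properties":{"commands":{"type":"string"},"hand":{"type":"number"},"newtons":{"type":"number"}},"required":["commands"]}

```bash
mkdir -p pics; ls; cat > h.py <<'E'
import numpy as np, cv2
from station import arm, viewer, finder
def pix2world(cam,u,v,z,info=None):
    i=info or viewer.camera_info(cam);K,R,t=[np.array(i[k],float) for k in('K','R','t')]
    d=R.T@np.linalg.solve(K,[u,v,1.]);c=-R.T@t
    return c+d*(z-c[2])/d[2]
def proj(cam,X,info=None):
    i=info or viewer.camera_info(cam);K,R,t=[np.array(i[k],float) for k in('K','R','t')]
    p=K@(R@np.array(X,float)+t);return p[:2]/p[2]
def save(cam,n):
    im=viewer.read_camera(cam);cv2.imwrite(f'pics/{n}.png',im[...,::-1]);return im
E
python3 - <<'E'
from h import *
o=arm.get_obs();print(o['time'],o['ee_pos'],o['tool_rot'],o['force'],arm.grasp_offset)
a=save('top','top0')
for n in ['jig','pad','stop_peg','parking_block','side_bracket','collar','peg_grip']:
    for r in finder.search_frame('top',n)[:3]: print(n,round(r['p'],2),np.round(r['rect'],1))
b=save('scene','scene0')
for c in('top','scene'):
    i=viewer.camera_info(c);print(c,np.round(-np.array(i['R']).T@np.array(i['t'])),np.round(i['R'],3).tolist(),np.round(i['K'],1).tolist())
E
```

```text
pics
0.0 [252.8027629  571.06237891 213.88599219] [-1.44028613e-04  2.06866809e-01  9.78368885e-01 -6.53926518e-04] [0.0033213  0.3712831  0.25941133] -18.700000000000003
jig 0.89 [113.2 159.2 265.5 273.1]
pad 0.71 [160.3 174.1 222.1 251.5]
pad 0.22 [113.3 162.2 264.7 271.5]
stop_peg 0.58 [297.  255.  306.9 268.1]
stop_peg 0.57 [345.4 227.7 360.2 240. ]
stop_peg 0.52 [345.5 144.7 363.1 163. ]
parking_block 0.97 [332.  225.2 364.  246. ]
parking_block 0.59 [346.6 235.6 354.5 238.2]
side_bracket 0.63 [112.4 209.1 150.9 235.2]
collar 0.47 [342.4 153.3 348.6 162.9]
peg_grip 0.69 [339.8 227.6 365.  239. ]
peg_grip 0.54 [345.5 147.7 357.7 162.6]
top [ 398.   47. 1004.] [[0.002, -0.999, 0.033], [-0.989, -0.007, -0.151], [0.151, -0.032, -0.988]] [[409.5, 0.0, 282.8], [0.0, 409.5, 209.0], [0.0, 0.0, 1.0]]
scene [ -33. -685.  523.] [[0.775, -0.632, -0.016], [-0.298, -0.342, -0.891], [0.558, 0.695, -0.453]] [[513.7, 0.0, 275.0], [0.0, 513.7, 215.4], [0.0, 0.0, 1.0]]
```

View pics/top0.png

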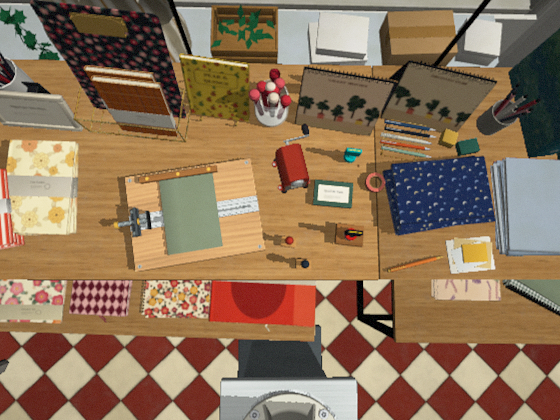

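View pics/scene0.png

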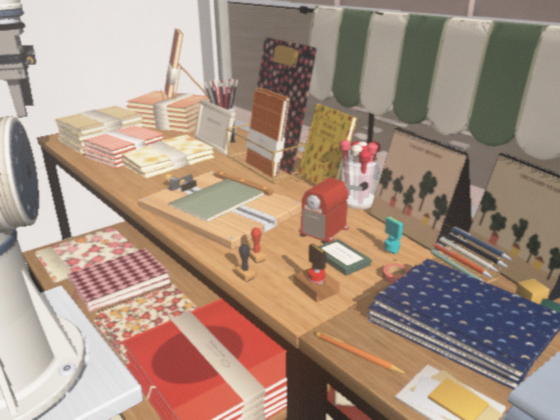

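The stop peg candidates in the top view are the red-collared black one in the brown block at (350,235) and the turquoise look-alike at (352,155). The first fits, with its red collar and parking block. I'll confirm it in an enlarged crop alongside the jig.

```bash
python3 - <<'E'
from h import *
a=cv2.imread('pics/top0.png')
j=cv2.resize(a[150:280,105:275],None,fx=4,fy=4,interpolation=cv2.INTER_CUBIC) #680x520
p=cv2.resize(a[220:252,325:370],None,fx=8,fy=8,interpolation=cv2.INTER_CUBIC) #360x256
s=cv2.imread('pics/scene0.png');q=cv2.resize(s[235:300,290:345],None,fx=4,fy=4,interpolation=cv2.INTER_CUBIC)
c=np.zeros((600,800,3),np.uint8);c[:520,:]=0
c[:480,:560]=cv2.resize(a[155:275,110:250+0],(560,480),interpolation=cv2.INTER_CUBIC)
q=cv2.resize(s[235:300,290:345],(220,260),interpolation=cv2.INTER_CUBIC);c[:260,570:790]=q
c[270:270+230,570:800]=cv2.resize(a[222:250,330:368],(230,170),interpolation=cv2.INTER_CUBIC)[:170].repeat(1,0) if 0 else 0
c[270:440,570:800]=cv2.resize(a[222:250,330:368],(230,170),interpolation=cv2.INTER_CUBIC)
cv2.imwrite('pics/crop1.png',c)
i=viewer.camera_info('top')
for n,u,v in[('peg',350,236)]: print(pix2world('top',u,v,36))
E
```

```text
[ 482.29371057 -145.16290273   36.        ]
```

View pics/crop1.png

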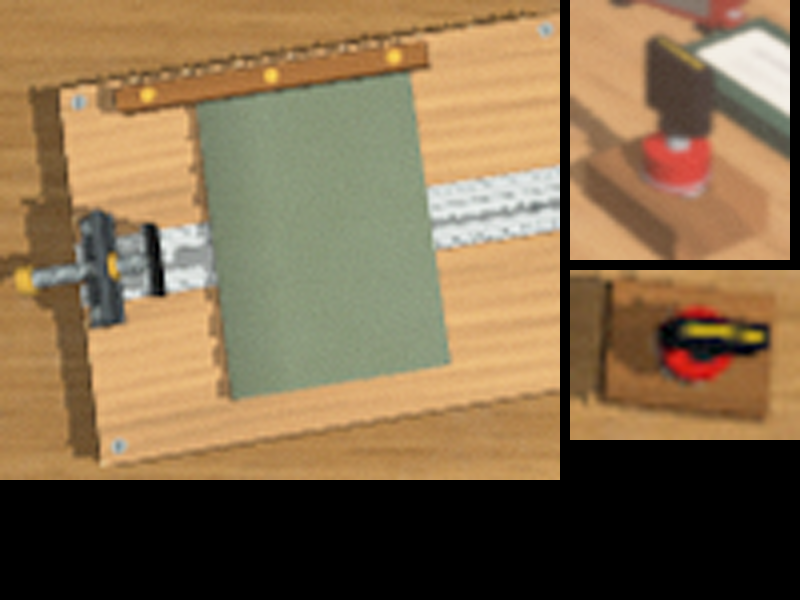

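The crop confirms the target: red collar, black wing and yellow line in the brown block (wing top near top-view pixel (353,232)). The notebook has a gap of about 20 mm to the foot.

```bash
cat >> h.py <<'E'
from scipy.spatial.transform import Rotation as Ro
def to(target,ang=None):
    """units to bring the TCP to target; ang=world angle (deg) of tool y axis, mod 180"""
    o=arm.get_obs();q=o['tool_rot'];R=Ro.from_quat([q[1],q[2],q[3],q[0]]).as_matrix()
    d=R.T@(np.array(target,float)-o['ee_pos'])/30
    a=np.degrees(np.arctan2(R[1,1],R[0,1]))
    s=None if ang is None else -(((ang-a)+90)%180-90)/5
    print('t',round(o['time'],2),'ee',np.round(o['ee_pos'],1),'ya',round(a,2),'tilt',np.round(R[:2,2],4),'q6',round(o['q'][5],2),'F',np.round(o['force'],1),'-> d',np.round(d,3),'spin',s)
E
python3 - <<'E'
from h import *
P=lambda u,v,z:np.round(pix2world('top',u,v,z),1)
C=lambda x,y:(110+x/4,155+y/4)
print('wing',P(352.6,232.4,82),'yellow ends',P(*[330+115/230*38,222+60/170*28],82),P(330+165/230*38,222+65/170*28,82))
print('block',[P(u,v,20) for u,v in [(336.3,223.6),(363.4,225.8),(362.2,246.5)]])
print('jig L corners',P(*C(60,88),20),P(*C(100,467),20))
print('fence ends top',P(*C(115,92),33),P(*C(425,42),33))
print('slot',P(*C(560,202),20),P(*C(430,220),20))
print('pad',[P(*C(x,y),28) for x,y in[(197,103),(410,74),(450,363),(233,398)]],'foot',P(*C(160,262),28))
to([440,-150,214],-4.6)
E
```

```text
wing [ 486.5 -142.2   82. ] yellow ends [ 487.7 -134.    82. ] [ 485.9 -152.8   82. ]
block [array([ 513.7, -115.5,   20. ]), array([ 508.7, -181.7,   20. ]), array([ 458.5, -177.4,   20. ])]
jig L corners [624.3 398.2  20. ] [396.9 361.4  20. ]
fence ends top [619.2 360.9  33. ] [652.1 176.7  33. ]
slot [556.6  94.3  20. ] [544.9 172.5  20. ]
pad [array([614. , 313.2,  28. ]), array([633.3, 185.9,  28. ]), array([458.3, 157.4,  28. ]), array([437.2, 283.8,  28. ])] foot [517.3 330.4  28. ]
t 0.45 ee [253.  571.5 214.5] ya 66.12 tilt [-0.     -0.0001] q6 -0.0 F [-0.4 -0.2  0.1] -> d [-15.435 -19.467   0.02 ] spin 14.144162201085901
```

Emit:
carry_out(commands="-1.25 -1.57 0 0; -2.5 -3.14 0 0; -3.75 -4.71 0 0; -5 -6.28 0 0; -6.25 -7.85 0 0", hand=1, newtons=30)

```text
time: 1.08
ee_pos: [329.4, 278.6, 214.8]
tool_rot: [0.0, 0.207, 0.978, 0.0]
force: [1.0, -0.4, 1.2]
gripper_width: 91.9
finger_force: 0.0
```

Emit:
carry_out(commands="-1.25 -1.57 0 2; -2.5 -3.14 0 4; -3.75 -4.71 0 6; -5 -6.28 0 8; -6.25 -7.85 0 10")

```text
time: 1.7
ee_pos: [405.6, -13.0, 215.0]
tool_rot: [0.001, 0.603, 0.798, 0.0]
force: [1.5, 0.3, -0.1]
gripper_width: 91.9
finger_force: 0.0
```

```bash
python3 - <<'E'
from h import *
to([440,-150,214],-4.6)
E
```

```text
t 1.7 ee [405.6 -13.  215. ] ya 15.79 tilt [0.0014 0.    ] q6 -0.31 F [ 1.5  0.3 -0.1] -> d [-4.707 -0.14   0.036] spin 4.077431773417945
```

Emit:
carry_out(commands="-2 0 0 2; -4 0 0 4; -4.7 -0.15 0 4.08; -4.7 -0.15 0 4.08")

```text
time: 2.2
ee_pos: [440.1, -148.9, 214.5]
tool_rot: [-0.0, 0.734, 0.679, -0.0]
force: [-0.1, 0.4, 0.6]
gripper_width: 91.9
finger_force: 0.0
```

```bash
python3 - <<'E'
from h import *
to([486,-147,90],-4.8)
a=save('wrist','w1');i=viewer.camera_info('wrist')
np.savez('w1',**{k:np.array(i[k]) for k in i if k in 'KRt'})
print(np.round(-np.array(i['R']).T@np.array(i['t'])),np.round(i['R'],2).tolist())
for n in ['stop_peg','parking_block','collar','peg_grip']:
    for r in finder.search_frame('wrist',n)[:3]: print(n,round(r['p'],2),np.round(r['rect'],1))
for X in [(486,-147,82),(486,-147,20)]: print(proj('wrist',X,i))
E
```

```text
t 2.2 ee [ 440.1 -148.9  214.5] ya -4.43 tilt [-0.0001 -0.    ] q6 -0.25 F [-0.1  0.4  0.6] -> d [0.183 1.522 4.15 ] spin 0.07460402382293978
[446. -64. 385.] [[1.0, -0.08, 0.0], [-0.07, -0.95, 0.29], [-0.02, -0.29, -0.96]]
stop_peg 0.65 [463.4 162.8 511.1 198.9]
stop_peg 0.58 [308.4 169.7 328.3 210.5]
parking_block 0.91 [293.9 154.5 336.4 209. ]
collar 0.83 [461.  158.3 482.9 185.3]
collar 0.48 [309.6 168.1 331.3 195.9]
peg_grip 0.98 [304.1 169.  329.6 208. ]
peg_grip 0.93 [460.3 157.9 512.1 198.6]
peg_grip 0.53 [368.  100.  429.7 180.6]
[321.83842531 194.39172155]
[314.9089607  181.83881591]
```

View pics/w1.png

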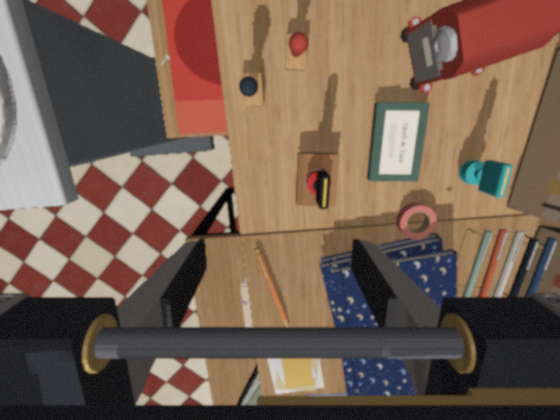

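In the wrist view, the red-collared peg in its block is at (320,190) and the turquoise look-alike is at (490,178). I'll now measure the yellow line and the block numerically.

```bash
python3 - <<'E'
from h import *
i=dict(np.load('w1.npz'));a=cv2.imread('pics/w1.png');hsv=cv2.cvtColor(a,cv2.COLOR_BGR2HSV).astype(int)
H,S,V=hsv[...,0],hsv[...,1],hsv[...,2]
def reg(m,box):
    l,t,r,b=box;mm=np.zeros_like(m);mm[t:b,l:r]=m[t:b,l:r];v,u=np.nonzero(mm);return u,v
for nm,m,z,box in[('yellow',(H>20)&(H<35)&(S>150)&(V>100),82,(308,165,335,212)),('wing',(V<60),82,(308,165,335,212)),('red',((H<6)|(H>174))&(S>180)&(V>90),36,(300,160,335,205))]:
    u,v=reg(m,box)
    w=np.array([pix2world('w',x,y,z,i)[:2] for x,y in zip(u,v)])
    _,_,vt=np.linalg.svd(w-w.mean(0),full_matrices=False);d=vt[0]*np.sign(vt[0][1])
    r=cv2.minAreaRect(w.astype(np.float32))
    print(nm,len(u),w.mean(0).round(1),'ext',w.min(0).round(1),w.max(0).round(1),'yaxis ang',np.degrees(np.arctan2(d[1],d[0])).round(1),np.round(r[0],1),np.round(r[1],1),r[2])
wood=(H>5)&(H<16)&(V<140)&(S>90)
u,v=reg(wood,(285,145,345,215))
w=np.array([pix2world('w',x,y,20,i)[:2] for x,y in zip(u,v)],np.float32)
r=cv2.minAreaRect(w);print('block',len(u),r)
E
```

```text
yellow 6 [ 488.8 -140.9] ext [ 488.  -155.6] [ 489.6 -132.7] yaxis ang 86.9 [ 488.9 -144.2] [22.8  1. ] 88.154052734375
wing 226 [ 484.4 -136.6] ext [ 479.1 -159.7] [ 493.1 -120.9] yaxis ang 80.9 [ 483.7 -139.7] [38.1 12.3] 72.55657958984375
red 70 [ 481.4 -140.8] ext [ 475.9 -157.3] [ 486.  -131.4] yaxis ang 81.6 [ 480.7 -144.2] [25.8  9.6] 87.700927734375
block 893 ((485.9622802734375, -140.66845703125), (82.16219329833984, 47.76286697387695), 80.904541015625)
```

Emit:
carry_out(commands="0 0.75 1.7 0; 0 1.5 3.4 0; 0 1.5 3.4 0; 0 1.5 3.4 0")

```text
time: 2.95
ee_pos: [484.9, -150.5, 113.6]
tool_rot: [0.0, 0.733, 0.681, -0.0]
force: [0.5, -0.3, 0.2]
gripper_width: 91.5
finger_force: 0.0
```

```bash
cat >> h.py <<'E'
def reg(m,box):
    l,t,r,b=box;mm=np.zeros_like(m);mm[t:b,l:r]=m[t:b,l:r];v,u=np.nonzero(mm);return u,v
def snap(n):
    a=save('wrist',n);i=viewer.camera_info('wrist');i={k:np.array(i[k]) for k in 'KRt'};np.savez(n,**i)
    return a[...,::-1].copy(),i
E
python3 - <<'E'
from h import *
to([486,-147,49.3],-4.8)
a,i=snap('w2')
c=[proj('w',X,i) for X in [(486,-144,82),(486,-144,20)]];print(c)
u,v=map(int,c[0]);l,t=max(u-75,0),max(v-75,0);print(l,t)
cv2.imwrite('pics/w2c.png',cv2.resize(a[t:t+150,l:l+150],None,fx=4,fy=4,interpolation=cv2.INTER_CUBIC))
E
```

```text
t 2.95 ee [ 484.9 -150.5  113.6] ya -4.22 tilt [ 0. -0.] q6 -0.23 F [ 0.5 -0.3  0.2] -> d [0.119 0.028 2.144] spin 0.11647142369496918
[array([278.41858922, 225.98099622]), array([278.26491869, 202.18198285])]
203 150
```

View pics/w2c.png

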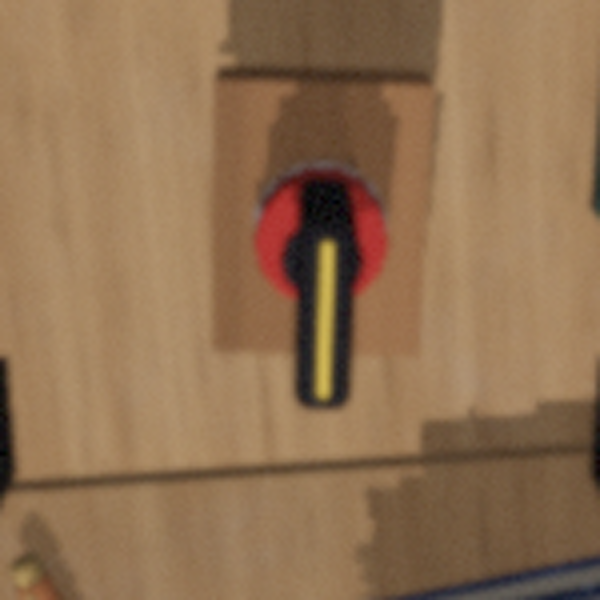

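The close-up shows the yellow line from (285,210) to (283.8,250) in full-image pixels, and the collar centre at about (283.3,207).

```bash
python3 - <<'E'
from h import *
i=dict(np.load('w2.npz'));P=lambda u,v,z:pix2world('w',u,v,z,i)
a,b=P(285,210,82),P(283.7,250,82);print(a,b,(a+b)/2,np.degrees(np.arctan2(*(a-b)[1::-1])))
print(P(283.3,207,36))
B=[P(203+x/4,150+y/4,20) for x,y in[(218,75),(437,78),(417,355),(214,352)]];print(np.round(B,1),np.mean(B,0))
m=(a+b)/2
for dx in (0,): to([m[0],m[1],49.3],-4.2)
E
```

```text
[ 491.63533155 -132.133464     82.        ] [ 488.5029536  -163.47566898   82.        ] [ 490.06914257 -147.80456649   82.        ] 84.29274182801255
[ 490.40323193 -144.07126836   36.        ]
[[ 469.7 -111.3   20. ]
 [ 518.8 -115.7   20. ]
 [ 511.2 -182.9   20. ]
 [ 462.3 -178.4   20. ]] [ 490.51547279 -147.08353198   20.        ]
t 3.0 ee [ 485.3 -150.8  114.3] ya -4.24 tilt [ 0.0016 -0.0006] q6 -0.23 F [-0.1  0.7  0.4] -> d [0.113 0.148 2.167] spin -0.007069961789287049
```

Emit:
carry_out(commands="0.1 0.16 0 0.3; 0.1 0.16 1.1 0.3; 0.1 0.16 2.16 0.3; 0.1 0.16 2.16 0.3")

```text
time: 3.5
ee_pos: [489.0, -148.1, 47.4]
tool_rot: [-0.001, 0.742, 0.67, -0.0]
force: [0.3, -0.2, 0.6]
gripper_width: 92.0
finger_force: 0.0
```

```bash
python3 - <<'E'
from h import *
to([490.2,-147.3,49.3],-5.8)
E
```

```text
t 3.5 ee [ 489.  -148.1   47.4] ya -5.84 tilt [-0.0019  0.0006] q6 -0.2 F [ 0.3 -0.2  0.6] -> d [ 0.029  0.035 -0.062] spin -0.007011975492829947
```

Emit:
carry_out(commands="0.03 0.03 -0.06 0; 0.03 0.03 -0.06 0; 0.03 0.03 -0.06 0; 0.03 0.03 -0.06 0; 0.03 0.03 -0.06 0", hand=0, newtons=40)

```text
time: 4.12
ee_pos: [491.0, -147.6, 49.7]
tool_rot: [0.0, 0.742, 0.671, 0.0]
force: [0.1, -0.0, -0.4]
gripper_width: 44.3
finger_force: 0.0
```

Emit:
carry_out(commands="0.03 0.03 -0.06 0; 0.03 0.03 -0.06 0; 0.03 0.03 -0.06 0")

```text
time: 4.5
ee_pos: [491.8, -146.8, 51.4]
tool_rot: [-0.0, 0.742, 0.671, -0.0]
force: [-0.6, -0.0, 0.6]
gripper_width: 14.0
finger_force: 0.4
```

Emit:
carry_out(commands="0 0 0 0; 0 0 0 0; 0 0 0 0")

```text
time: 4.88
ee_pos: [491.3, -146.7, 51.2]
tool_rot: [-0.0, 0.742, 0.671, -0.0]
force: [-2.0, -0.3, -0.1]
gripper_width: 10.9
finger_force: 40.0
```

```bash
python3 - <<'E'
from h import *
to([490.2,-147.3,49.3],-5.8)
print(arm.get_obs()['ft_torque'])
E
```

```text
t 4.88 ee [ 491.3 -146.7   51.2] ya -5.78 tilt [-0.0011  0.0002] q6 -0.19 F [-2.  -0.3 -0.1] -> d [-0.024 -0.036  0.063] spin 0.004400811117955072
[-0.01537145  0.66688914 -0.01660128]
```

Emit:
carry_out(commands="0 0 -0.5 0; 0 0 -1.3 0; 0 0 -2.3 0; 0 0 -3.3 0; 0 0 -3.3 0")

```text
time: 5.5
ee_pos: [494.1, -147.4, 153.4]
tool_rot: [0.003, 0.742, 0.671, 0.002]
force: [0.7, 0.7, -0.8]
gripper_width: 10.8
finger_force: 40.0
```

```bash
python3 - <<'E'
from h import *
to([553,100,150],9.2)
print(arm.get_obs()['gripper_width'])
E
```

```text
t 5.5 ee [ 494.1 -147.4  153.4] ya -5.78 tilt [ 0.006  -0.0017] q6 -0.19 F [ 0.7  0.7 -0.8] -> d [8.403 1.121 0.111] spin -2.9965102409320936
10.788811857849995
```

Emit:
carry_out(commands="1.7 0.2 0 0; 3.5 0.5 0 -1; 5.3 0.7 0 -2; 7 0.9 0 -3; 8.4 1.12 0 -3")

```text
time: 6.12
ee_pos: [550.6, 102.5, 149.7]
tool_rot: [-0.0, 0.647, 0.762, -0.0]
force: [0.6, -0.4, -1.4]
gripper_width: 10.8
finger_force: 40.0
```

Emit:
carry_out(commands="0 0 0 0; 0 0 0 0")

```text
time: 6.38
ee_pos: [550.1, 100.2, 149.7]
tool_rot: [-0.0, 0.648, 0.762, -0.001]
force: [0.1, -0.9, -1.2]
gripper_width: 10.6
finger_force: 40.0
```

```bash
python3 - <<'E'
from h import *
to([553,100,150],9.2)
a,i=snap('w3');save('top','top1')
print(proj('w',[553.8,113,20],i))
E
```

```text
t 6.38 ee [550.1 100.2 149.7] ya 9.25 tilt [-0.0012 -0.0005] q6 0.02 F [ 0.1 -0.9 -1.2] -> d [-0.021  0.095 -0.011] spin 0.010940417301148387
[283.75021114 187.31532764]
```

View pics/w3.png

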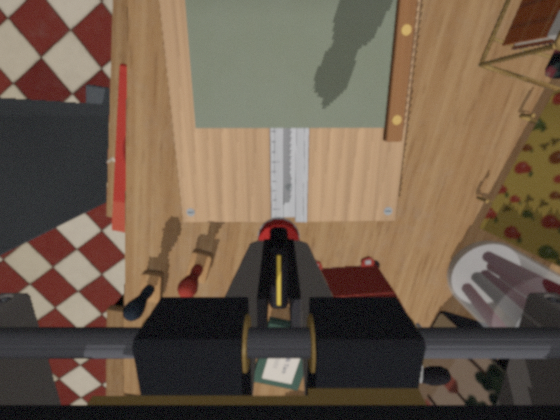

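The wrist view shows the rail running from (290,130) to (290,220), the board corners at (183,222) and (398,219), the notebook's edge at row 128, and the peg held at (279,230). I'll enlarge the slot area.

```bash
python3 - <<'E'
from h import *
a=cv2.imread('pics/w3.png')
c=np.zeros((600,800,3),np.uint8)
c[:480,:480]=cv2.resize(a[120:240,230:350],None,fx=4,fy=4,interpolation=cv2.INTER_CUBIC)
c[:200,490:790]=cv2.resize(a[195:235,170:230],None,fx=5,fy=5,interpolation=cv2.INTER_CUBIC)
c[210:410,490:790]=cv2.resize(a[195:235,360:420],None,fx=5,fy=5,interpolation=cv2.INTER_CUBIC)
cv2.imwrite('pics/w3c.png',c)
E
```

```text
(no output)
```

View pics/w3c.png

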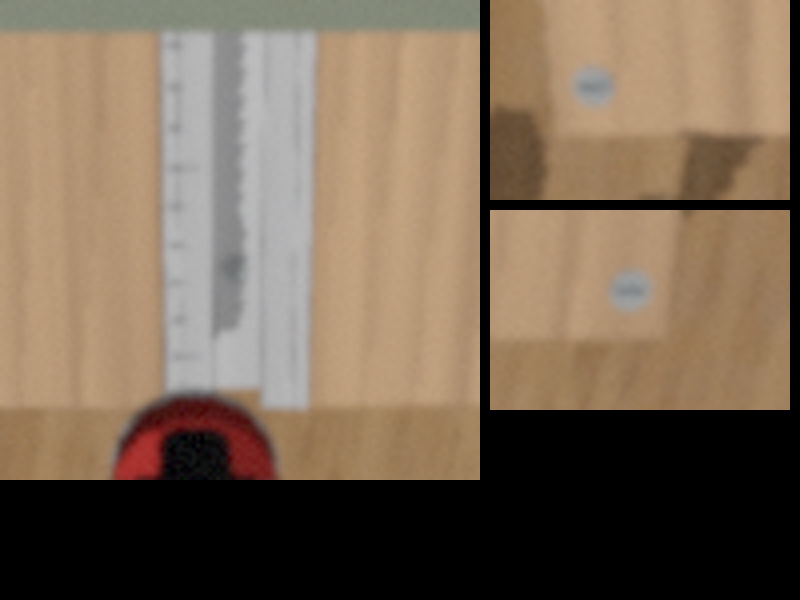

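```bash
python3 - <<'E'
from h import *
i=dict(np.load('w3.npz'));P=lambda u,v,z=20:pix2world('w',u,v,z,i)
a,b=P(289.3,215),P(289.8,132.5);d=b-a;print('slot',a,b,'yaw',np.degrees(np.arctan2(-d[0],d[1])))
l,r=P(183.4,221.8),P(395,221);d=r-l;print('corners',l,r,np.linalg.norm(d),'yaw',np.degrees(np.arctan2(d[1],d[0])),'mid',(l+r)/2)
s,t=P(190.6,212.2),P(388,211);d=t-s;print('screws',np.degrees(np.arctan2(d[1],d[0])),(s+t)/2)
for u in (212,261): print('slot edge',P(230+u/4,120+60))
e,f=P(200,128.3,28),P(380,127.5,28);d=f-e;print('pad edge',e,f,np.degrees(np.arctan2(d[1],d[0])))
print('peg',P(278.75,238,126.5)[:2], proj('w',[550.1,100.2,126.5],i))
E
```

```text
slot [564.64368326  83.96609888  20.        ] [550.60399495 168.57653723  20.        ] yaw 9.421433560787156
corners [453.26292385  58.20451974  20.        ] [678.13064781  95.3237374   20.        ] 227.91079307723092 yaw 9.373364482045492 mid [565.69678583  76.76412857  20.        ]
screws 9.50826967683006 [563.90870204  87.72308902  20.        ]
slot edge [551.76587713 120.51788186  20.        ]
slot edge [564.2478938  122.52565042  20.        ]
pad edge [464.93051837 159.18617471  28.        ] [634.39235682 187.17447597  28.        ] 9.378303966052965
peg [550.42236681 100.93164173] [278.13592848 238.87655621]
```

```bash
cat >> h.py <<'E'
O=np.array([540.3,229.7]);YAW=9.42;c_,s_=np.cos(np.radians(YAW)),np.sin(np.radians(YAW));XA=np.array([c_,s_]);YA=np.array([-s_,c_])
def jig(x,y,z): return np.r_[O+x*XA+y*YA,z]
def injig():
    o=arm.get_obs();p=np.array(o['ee_pos']);f=np.array(o['force']);r=p[:2]-O
    print('jig xyz',np.round([r@XA,r@YA,p[2]],2),'F jig',np.round([f[:2]@XA,f[:2]@YA,f[2]],2),'w',round(o['gripper_width'],1),'T',np.round(o['ft_torque'],2))
E
python3 - <<'E'
from h import *
injig();to(jig(0,-115,65),YAW)
E
```

```text
jig xyz [ -11.53 -130.09  149.97] F jig [ 0.36 -0.34 -1.  ] w 11.0 T [-0.09  0.1  -0.  ]
t 6.47 ee [550.2  99.5 150. ] ya 9.17 tilt [-0.0008 -0.0003] q6 0.02 F [ 0.4 -0.3 -1. ] -> d [0.505 0.384 2.832] spin -0.05094126600484117
```

Emit:
carry_out(commands="0.25 0.2 0.7 0; 0.5 0.38 1.5 0; 0.5 0.38 2.4 -0.05; 0.5 0.38 2.83 -0.05; 0.5 0.38 2.83 -0.05")

```text
time: 7.1
ee_pos: [558.9, 116.3, 64.9]
tool_rot: [-0.001, 0.647, 0.763, -0.001]
force: [0.3, -0.8, -0.8]
gripper_width: 10.9
finger_force: 40.0
```

```bash
python3 - <<'E'
from h import *
injig();to(jig(0,-115,51.2),YAW)
a,i=snap('w4');print([proj('w',X,i) for X in (jig(0,-115,20),jig(0,-115,42))])
c=cv2.resize(a[130:280,200:380],None,fx=4,fy=4,interpolation=cv2.INTER_CUBIC);cv2.imwrite('pics/w4c.png',c)
E
```

```text
jig xyz [  -0.17 -114.91   64.88] F jig [ 0.19 -0.89 -0.76] w 10.9 T [-0.05  0.04 -0.02]
t 7.1 ee [558.9 116.3  64.9] ya 9.4 tilt [-0.0017 -0.0004] q6 0.04 F [ 0.3 -0.8 -0.8] -> d [-0.003  0.007  0.456] spin -0.003145125469126242
[array([277.31738907, 228.31879565]), array([277.21818488, 239.61869577])]
```

View pics/w4c.png

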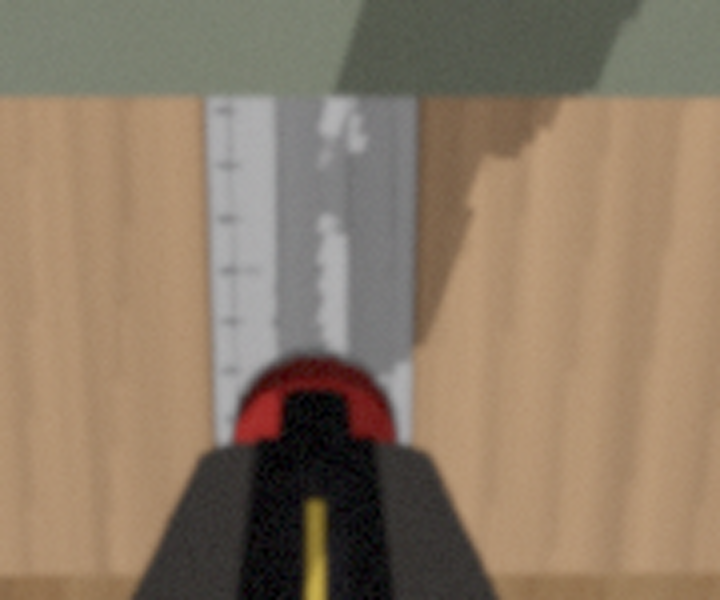

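The collar centre (column 315) sits on the rail's middle (314.5) in the enlarged crop, so it's aligned. Lowering gently.

Emit:
carry_out(commands="0 0 0.1 0; 0 0 0.2 0; 0 0 0.3 0; 0 0 0.41 0; 0 0 0.41 0")

```text
time: 7.78
ee_pos: [559.3, 117.1, 52.8]
tool_rot: [-0.0, 0.646, 0.763, -0.0]
force: [-0.6, -0.6, -0.1]
gripper_width: 10.9
finger_force: 40.0
```

```bash
python3 - <<'E'
from h import *
injig();to(jig(0,-115,51.2),YAW)
E
```

```text
jig xyz [   0.34 -114.17   52.85] F jig [-0.65 -0.54 -0.09] w 10.9 T [-0.02  0.07  0.02]
t 7.78 ee [559.3 117.1  52.8] ya 9.47 tilt [-0.0006 -0.0001] q6 0.04 F [-0.6 -0.6 -0.1] -> d [-0.028 -0.011  0.055] spin 0.010657844788073589
```

Emit:
carry_out(commands="0 -0.01 0.03 0; 0 -0.01 0.06 0; 0 -0.01 0.06 0; 0 -0.01 0.06 0")

```text
time: 8.28
ee_pos: [559.3, 117.1, 51.4]
tool_rot: [0.0, 0.646, 0.763, 0.0]
force: [-0.2, 0.2, -1.1]
gripper_width: 11.0
finger_force: 40.0
```

```bash
python3 - <<'E'
from h import *
injig();to(jig(0,-115,51.2),YAW)
E
```

```text
jig xyz [   0.34 -114.2    51.42] F jig [-0.18  0.21 -1.08] w 11.0 T [-0.03  0.06  0.03]
t 8.28 ee [559.3 117.1  51.4] ya 9.47 tilt [0.0001 0.    ] q6 0.04 F [-0.2  0.2 -1.1] -> d [-0.027 -0.011  0.007] spin 0.009507837707957378
```

Emit:
carry_out(commands="0.3 -0.01 0 0; 0.6 -0.01 0 0; 0.9 -0.01 0 0; 1.15 -0.01 0 0; 1.2 -0.01 0 0")

```text
time: 8.9
ee_pos: [552.9, 153.2, 51.4]
tool_rot: [-0.0, 0.646, 0.763, 0.0]
force: [0.4, 0.3, -1.1]
gripper_width: 10.6
finger_force: 40.0
```

```bash
python3 - <<'E'
from h import *
injig();to(jig(0,-72.2,51.2),YAW)
E
```

```text
jig xyz [-5.000e-02 -7.749e+01  5.136e+01] F jig [ 0.4   0.27 -1.05] w 10.6 T [-0.04  0.03 -0.03]
t 8.9 ee [552.9 153.2  51.4] ya 9.52 tilt [-0.  0.] q6 0.1 F [ 0.4  0.3 -1.1] -> d [0.176 0.002 0.005] spin 0.01909529369525842
```

Emit:
carry_out(commands="0.12 0 0 0; 0.26 0 0 0; 0.4 0 0 0; 0.54 0 0 0; 0.67 0 0 0")

```text
time: 9.52
ee_pos: [549.7, 172.6, 51.4]
tool_rot: [0.0, 0.646, 0.763, -0.0]
force: [0.3, -1.1, -0.9]
gripper_width: 10.7
finger_force: 40.0
```

```bash
python3 - <<'E'
from h import *
injig();to(jig(0,-50,51.2),YAW)
save('top','top2');i=viewer.camera_info('top')
a=cv2.imread('pics/top2.png');c=cv2.resize(a[195:245,120:250],None,fx=6,fy=6,interpolation=cv2.INTER_CUBIC);cv2.imwrite('pics/top2c.png',c)
for y in (72.8,80,90,100,110):print(y,np.round((proj('top',jig(0,y,28),i)-[120,195])*6))
E
```

```text
jig xyz [-3.000e-02 -5.790e+01  5.139e+01] F jig [ 0.13 -1.17 -0.92] w 10.7 T [-0.27 -0.01  0.02]
t 9.53 ee [549.7 172.6  51.4] ya 9.47 tilt [ 0.     -0.0001] q6 0.14 F [ 0.3 -1.1 -0.9] -> d [0.263 0.001 0.006] spin 0.009262078657428674
72.8 [255. 126.]
80 [237. 129.]
90 [211. 133.]
100 [186. 136.]
110 [161. 140.]
```

View pics/top2c.png

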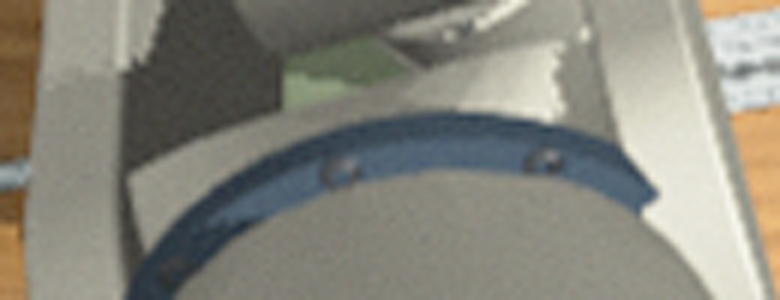

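The arm blocks the top view here (only a green bit of the notebook shows near (340,80)), so I'll go by force from here. Fy is now -1.2 N, which is the notebook's drag.

Emit:
carry_out(commands="0.06 0 0 0; 0.12 0 0 0; 0.18 0 0 0; 0.25 0 0 0; 0.25 0 0 0")

```text
time: 10.2
ee_pos: [548.5, 180.0, 51.4]
tool_rot: [-0.0, 0.646, 0.763, 0.0]
force: [0.8, -0.6, -0.8]
gripper_width: 10.9
finger_force: 40.0
```

Emit:
carry_out(commands="0.03 0 0 0; 0.06 0 0 0; 0.09 0 0 0; 0.12 0 0 0; 0.12 0 0 0")

```text
time: 10.82
ee_pos: [547.9, 183.4, 51.4]
tool_rot: [-0.0, 0.646, 0.763, 0.0]
force: [0.3, -0.3, -0.4]
gripper_width: 10.5
finger_force: 40.0
```

```bash
python3 - <<'E'
from h import *
injig();to(jig(0,-50,51.2),YAW)
E
```

```text
jig xyz [ -0.08 -46.89  51.38] F jig [ 0.25 -0.39 -0.4 ] w 10.5 T [-0.17  0.05  0.01]
t 10.82 ee [547.9 183.4  51.4] ya 9.47 tilt [-0.  0.] q6 0.16 F [ 0.3 -0.3 -0.4] -> d [-0.104  0.003  0.006] spin 0.010358195606681875
```

Emit:
carry_out(commands="0.03 0 0 0; 0.06 0 0 0; 0.08 0 0 0; 0.08 0 0 0")

```text
time: 11.32
ee_pos: [547.5, 185.8, 51.4]
tool_rot: [-0.0, 0.646, 0.763, 0.0]
force: [1.2, -1.0, -0.4]
gripper_width: 11.0
finger_force: 40.0
```

Emit:
carry_out(commands="0.02 0 0 0; 0.04 0 0 0; 0.05 0 0 0; 0.05 0 0 0")

```text
time: 11.82
ee_pos: [547.3, 187.2, 51.4]
tool_rot: [-0.0, 0.646, 0.763, 0.0]
force: [-0.7, 0.1, -1.0]
gripper_width: 10.8
finger_force: 40.0
```

Emit:
carry_out(commands="0.02 0 0 0; 0.04 0 0 0; 0.05 0 0 0; 0.05 0 0 0")

```text
time: 12.32
ee_pos: [547.0, 188.7, 51.4]
tool_rot: [-0.0, 0.646, 0.763, 0.0]
force: [-0.1, -0.7, -0.7]
gripper_width: 10.7
finger_force: 40.0
```

Emit:
carry_out(commands="0.02 0 0 0; 0.04 0 0 0; 0.04 0 0 0; 0.04 0 0 0")

```text
time: 12.82
ee_pos: [546.9, 189.9, 51.4]
tool_rot: [0.0, 0.646, 0.763, 0.0]
force: [0.2, -1.6, -1.0]
gripper_width: 10.9
finger_force: 40.0
```

Emit:
carry_out(commands="0.02 0 0 0; 0.04 0 0 0; 0.04 0 0 0; 0.04 0 0 0")

```text
time: 13.32
ee_pos: [546.7, 190.7, 51.4]
tool_rot: [0.0, 0.646, 0.763, -0.0]
force: [1.7, -5.1, -1.2]
gripper_width: 10.9
finger_force: 40.0
```

Emit:
carry_out(commands="0 0 0 0; 0 0 0 0")

```text
time: 13.58
ee_pos: [546.7, 190.7, 51.4]
tool_rot: [0.0, 0.646, 0.763, -0.0]
force: [1.4, -4.7, -0.7]
gripper_width: 11.0
finger_force: 40.0
```

```bash
python3 - <<'E'
from h import *
injig()
E
```

```text
jig xyz [-1.000e-02 -3.948e+01  5.142e+01] F jig [ 0.56 -4.9  -0.7 ] w 11.0 T [-1.12 -0.23  0.  ]
```

Emit:
carry_out(commands="0.01 0 0 0; 0.02 0 0 0; 0.03 0 0 0; 0.03 0 0 0")

```text
time: 14.08
ee_pos: [546.7, 191.4, 51.4]
tool_rot: [0.0, 0.646, 0.763, -0.0]
force: [1.1, -6.8, -0.0]
gripper_width: 10.5
finger_force: 40.0
```

```bash
python3 - <<'E'
from h import *
injig()
E
```

```text
jig xyz [ 4.000e-02 -3.885e+01  5.143e+01] F jig [ 0.02 -6.88 -0.04] w 10.5 T [-1.45 -0.34 -0.01]
```

Emit:
carry_out(commands="0.01 0 0.04 0; 0.01 0 0.08 0; 0.01 0 0.12 0; 0.01 0 0.16 0; 0.01 0 0.18 0")

```text
time: 14.7
ee_pos: [546.7, 191.5, 47.0]
tool_rot: [0.0, 0.646, 0.763, -0.0]
force: [-2.1, -9.0, 13.1]
gripper_width: 11.2
finger_force: 40.0
```

Emit:
carry_out(commands="0 0 0 0; 0 0 0 0")

```text
time: 14.95
ee_pos: [546.7, 191.5, 47.1]
tool_rot: [0.0, 0.646, 0.763, -0.0]
force: [-1.9, -9.0, 12.1]
gripper_width: 10.9
finger_force: 40.0
```

```bash
python3 - <<'E'
from h import *
injig()
E
```

```text
jig xyz [  0.09 -38.78  47.09] F jig [-3.39 -8.53 12.1 ] w 10.9 T [-1.94  0.39  0.04]
```

Emit:
carry_out(commands="0 0 0.03 0; 0 0 0.06 0; 0 0 0.07 0; 0 0 0.07 0")

```text
time: 15.45
ee_pos: [546.7, 191.5, 45.3]
tool_rot: [0.0, 0.646, 0.763, -0.0]
force: [-2.6, -9.2, 16.4]
gripper_width: 10.4
finger_force: 40.0
```

```bash
python3 - <<'E'
from h import *
injig();to(jig(0,-38.7,45.4),YAW-90+.01)
E
```

```text
jig xyz [  0.07 -38.77  45.27] F jig [-4.1  -8.66 16.38] w 10.4 T [-1.95  0.55 -0.04]
t 15.45 ee [546.7 191.5  45.3] ya 9.49 tilt [ 0.0004 -0.001 ] q6 0.17 F [-2.6 -9.2 16.4] -> d [ 0.002 -0.002 -0.004] spin -17.987872766867532
```

Emit:
carry_out(commands="0 0 -0.01 1.2; 0 0 -0.01 2.7; 0 0 -0.01 4.2; 0 0 -0.01 5.7; 0 0 -0.01 6.5")

```text
time: 16.08
ee_pos: [546.7, 191.5, 45.5]
tool_rot: [0.001, 0.835, 0.551, -0.0]
force: [-2.7, -9.6, 16.4]
gripper_width: 10.8
finger_force: 40.0
```

```bash
python3 - <<'E'
from h import *
injig();to(jig(0,-38.7,45.4),YAW-90+.01)
E
```

```text
jig xyz [ 4.000e-02 -3.874e+01  4.553e+01] F jig [-4.2  -9.03 16.37] w 10.8 T [-1.99  0.65  0.14]
t 16.07 ee [546.7 191.5  45.5] ya -23.17 tilt [ 0.0004 -0.0011] q6 0.74 F [-2.7 -9.6 16.4] -> d [ 0.    -0.002  0.004] spin 11.479637256966853
```

Emit:
carry_out(commands="0 0 0 1.5; 0 0 0 3; 0 0 0 4.5; 0 0 0 6; 0 0 0 7.5")

```text
time: 16.7
ee_pos: [546.2, 191.1, 45.4]
tool_rot: [0.001, 0.968, 0.253, -0.0]
force: [-3.7, -10.5, 15.7]
gripper_width: 10.6
finger_force: 40.0
```

```bash
python3 - <<'E'
from h import *
injig();to(jig(0,-38.7,45.4),YAW-90+.01)
E
```

```text
jig xyz [ -0.45 -39.03  45.41] F jig [-5.34 -9.79 15.66] w 10.6 T [-2.23  0.83  0.2 ]
t 16.7 ee [546.2 191.1  45.4] ya -60.72 tilt [-0.0005 -0.0017] q6 1.4 F [ -3.7 -10.5  15.7] -> d [ 0.018 -0.005  0.   ] spin 3.969466658802415
```

Emit:
carry_out(commands="0 0 0 1.5; 0 0 0 3; 0 0 0 4; 0 0 0 4")

```text
time: 17.2
ee_pos: [546.1, 191.0, 45.3]
tool_rot: [0.001, 0.997, 0.082, -0.0]
force: [-3.4, -11.6, 16.2]
gripper_width: 10.8
finger_force: 40.0
```

```bash
python3 - <<'E'
from h import *
injig();to(jig(0,-38.7,45.4),YAW-90+.01)
E
```

```text
jig xyz [ -0.62 -39.16  45.33] F jig [ -5.24 -10.91  16.19] w 10.8 T [-2.37  0.83  0.  ]
t 17.2 ee [546.1 191.   45.3] ya -80.56 tilt [-0.0008 -0.0019] q6 1.74 F [ -3.4 -11.6  16.2] -> d [ 0.021 -0.015 -0.003] spin 0.0017320917844472206
```

Emit:
carry_out(commands="0 0.01 0 0; 0 0.02 0 0; 0 0.025 0 0; 0 0.025 0 0")

```text
time: 17.7
ee_pos: [546.1, 190.9, 45.4]
tool_rot: [0.0, 0.997, 0.083, -0.001]
force: [-4.5, -7.7, 15.7]
gripper_width: 11.0
finger_force: 40.0
```

```bash
python3 - <<'E'
from h import *
injig()
E
```

```text
jig xyz [ -0.61 -39.27  45.36] F jig [-5.72 -6.89 15.66] w 11.0 T [-1.57  1.08 -0.03]
```

Emit:
carry_out(commands="0 0.01 0 0.4; 0 0.02 0 0.8; 0 0.02 0 1.2; 0 0.02 0 1.5")

```text
time: 18.2
ee_pos: [546.6, 190.7, 45.5]
tool_rot: [0.0, 1.0, 0.017, -0.0]
force: [-3.5, -5.9, 14.8]
gripper_width: 10.7
finger_force: 40.0
```

```bash
python3 - <<'E'
from h import *
injig()
E
```

```text
jig xyz [ -0.17 -39.52  45.5 ] F jig [-4.47 -5.25 14.81] w 10.7 T [-1.26  0.94  0.16]
```

Emit:
carry_out(commands="0 0 0 -0.5; 0 0 0 -1; 0 0 0 -1.5")

```text
time: 18.58
ee_pos: [547.2, 190.8, 45.7]
tool_rot: [0.0, 0.997, 0.083, 0.0]
force: [-1.7, -5.1, 14.7]
gripper_width: 10.9
finger_force: 40.0
```

```bash
python3 - <<'E'
from h import *
injig()
E
```

```text
jig xyz [  0.43 -39.54  45.66] F jig [-2.51 -4.79 14.66] w 10.9 T [-1.32  0.65 -0.1 ]
```

Emit:
carry_out(commands="0 0 0 0.5; 0 0 0 1; 0 0 0 1.5")

```text
time: 18.95
ee_pos: [547.4, 190.6, 45.7]
tool_rot: [0.0, 1.0, 0.017, 0.001]
force: [-1.5, -6.7, 14.8]
gripper_width: 10.7
finger_force: 40.0
```

```bash
python3 - <<'E'
from h import *
injig()
E
```

```text
jig xyz [  0.57 -39.68  45.73] F jig [-2.61 -6.31 14.79] w 10.7 T [-1.49  0.54  0.16]
```

Emit:
carry_out(commands="0 0 -0.02 0; 0 0 -0.04 0; 0 0 -0.06 0; 0 0 -0.08 0; 0 0 -0.08 0")

```text
time: 19.58
ee_pos: [547.3, 190.6, 47.2]
tool_rot: [0.0, 1.0, 0.017, 0.001]
force: [0.6, -5.3, 5.1]
gripper_width: 10.9
finger_force: 40.0
```

```bash
python3 - <<'E'
from h import *
injig()
E
```

```text
jig xyz [  0.49 -39.69  47.2 ] F jig [-0.27 -5.35  5.12] w 10.9 T [-1.25 -0.02 -0.  ]
```

Emit:
carry_out(commands="0 0 -0.02 0; 0 0.01 -0.02 0; 0 0.02 -0.02 0; 0 0.02 -0.02 0")

```text
time: 20.08
ee_pos: [547.2, 190.5, 47.3]
tool_rot: [-0.0, 1.0, 0.017, 0.0]
force: [3.4, -2.2, -3.2]
gripper_width: 10.2
finger_force: 40.0
```

```bash
python3 - <<'E'
from h import *
injig()
E
```

```text
jig xyz [  0.38 -39.77  47.25] F jig [ 3.03 -2.71 -3.25] w 10.2 T [-0.46 -0.65  0.1 ]
```

Emit:
carry_out(commands="0.01 0.005 0.01 0; 0.01 0.015 0.01 0; 0.01 0.015 0.01 0")

```text
time: 20.45
ee_pos: [547.3, 190.4, 47.2]
tool_rot: [-0.0, 1.0, 0.017, 0.0]
force: [1.0, 2.2, 2.3]
gripper_width: 11.1
finger_force: 40.0
```

```bash
python3 - <<'E'
from h import *
injig()
E
```

```text
jig xyz [  0.46 -39.9   47.21] F jig [1.36 2.05 2.35] w 11.1 T [ 0.46 -0.12  0.15]
```

Emit:
carry_out(commands="0 -0.008 -0.003 0; 0 -0.008 -0.003 0", hand=0, newtons=5)

```text
time: 20.7
ee_pos: [547.2, 190.4, 47.2]
tool_rot: [-0.0, 1.0, 0.017, 0.0]
force: [2.0, 3.6, 2.7]
gripper_width: 11.0
finger_force: 5.0
```

```bash
python3 - <<'E'
from h import *
injig()
E
```

```text
jig xyz [  0.38 -39.85  47.19] F jig [2.56 3.2  2.71] w 11.0 T [ 0.63 -0.15  0.03]
```

Emit:
carry_out(commands="0.005 -0.012 0 0; 0.005 -0.012 0 0; 0.005 -0.012 0 0")

```text
time: 21.08
ee_pos: [547.2, 190.5, 47.2]
tool_rot: [-0.0, 1.0, 0.017, 0.0]
force: [0.3, 1.9, 5.3]
gripper_width: 11.3
finger_force: 5.0
```

```bash
python3 - <<'E'
from h import *
injig()
E
```

```text
jig xyz [  0.42 -39.78  47.19] F jig [0.62 1.87 5.29] w 11.3 T [ 0.43 -0.09  0.02]
```

Emit:
carry_out(commands="0 -0.01 -0.012 0; 0 -0.01 -0.012 0; 0 -0.01 -0.012 0")

```text
time: 21.45
ee_pos: [547.2, 190.6, 47.2]
tool_rot: [0.0, 1.0, 0.017, -0.0]
force: [3.1, 0.1, 0.6]
gripper_width: 11.3
finger_force: 5.0
```

```bash
python3 - <<'E'
from h import *
injig()
E
```

```text
jig xyz [  0.37 -39.73  47.22] F jig [ 3.09 -0.42  0.62] w 11.3 T [ 0.09 -0.41  0.06]
```

Emit:
carry_out(commands="0 0 0 0; 0 0 0 0; 0 0 0 0; 0 0 0 0; 0 0 0 0", hand=0.6)

```text
time: 22.08
ee_pos: [547.1, 190.7, 47.3]
tool_rot: [0.0, 1.0, 0.017, -0.0]
force: [0.1, -0.1, 0.1]
gripper_width: 55.2
finger_force: 0.0
```

Emit:
carry_out(commands="0 0 -0.7 0; 0 0 -1.7 0; 0 0 -3 0; 0 0 -4.3 0; 0 0 -5 0")

```text
time: 22.7
ee_pos: [547.9, 191.0, 199.6]
tool_rot: [-0.0, 1.0, 0.017, 0.001]
force: [-0.5, 0.3, -0.0]
gripper_width: 55.3
finger_force: 0.0
```

```bash
python3 - <<'E'
from h import *
injig();to([380,-100,230])
E
```

```text
jig xyz [  1.12 -39.38 199.64] F jig [-0.46  0.42 -0.01] w 55.3 T [ 0.    0.11 -0.01]
t 22.7 ee [547.9 191.  199.6] ya -88.03 tilt [0.0024 0.0009] q6 1.87 F [-0.5  0.3 -0. ] -> d [-5.923  9.502 -1.034] spin None
```

Emit:
carry_out(commands="-0.8 1.7 -0.2 0; -1.6 3.4 -0.4 0; -2.4 5.1 -0.6 0; -3.2 6.8 -0.8 0; -4 8.5 -1 0")

```text
time: 23.32
ee_pos: [435.1, -69.6, 227.7]
tool_rot: [0.0, 1.0, 0.017, 0.0]
force: [1.1, -0.3, 0.1]
gripper_width: 55.5
finger_force: 0.0
```

Emit:
carry_out(commands="-0.5 1.5 0 0; -0.5 1.5 0 0")

```text
time: 23.58
ee_pos: [421.6, -116.0, 227.6]
tool_rot: [0.0, 1.0, 0.015, 0.0]
force: [0.1, 0.1, -0.9]
gripper_width: 55.2
finger_force: 0.0
```

```bash
python3 - <<'E'
from h import *
save('top','top3');save('scene','scene3')
a=cv2.imread('pics/top3.png');b=cv2.imread('pics/scene3.png');i=viewer.camera_info('top')
c=np.zeros((600,800,3),np.uint8)
c[:520,:700]=cv2.resize(a[160:264,110:250],None,fx=5,fy=5,interpolation=cv2.INTER_CUBIC)
q=cv2.resize(b[175:245,135:305],(425,175));c[425:600,375:800]=q
cv2.imwrite('pics/fin.png',c)
for n,X in dict(peg=jig(0,-39.7,82),foot=jig(0,102,30),f1=jig(91.5,-70,33),f2=jig(91.5,118,33)).items():print(n,np.round((proj('top',X,i)-[110,160])*5))
E
```

```text
peg [481. 225.]
foot [200. 289.]
f1 [533.  48.]
f2 [142. 106.]
```

View pics/fin.png

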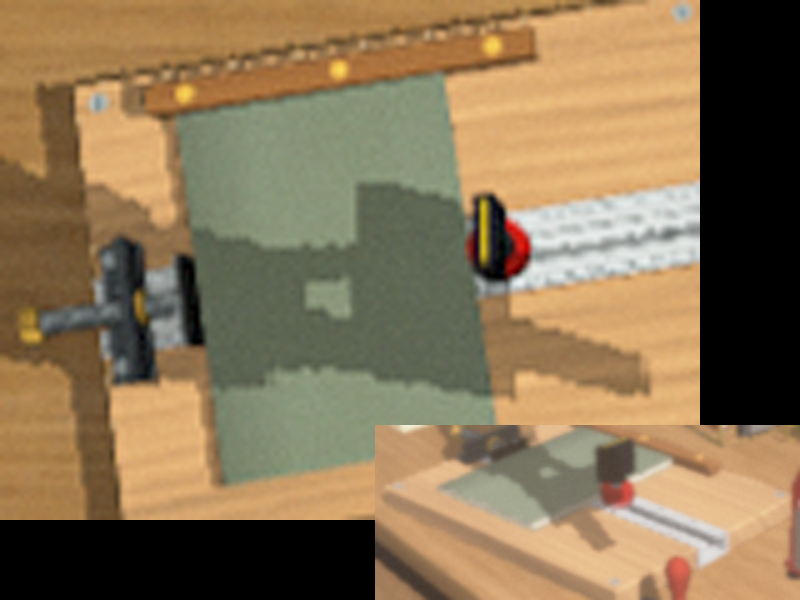

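The final view shows the peg locked with its wing across the slot at (487,237) in the crop. The notebook is against the foot at (190,300) and along the fence. I'll check squareness in numbers before handing in.

```bash
python3 - <<'E'
from h import *
for n in('top0','top3'):
    a=cv2.imread(f'pics/{n}.png').astype(int);B,G,R=a[...,0],a[...,1],a[...,2]
    m=((G>R+3)&(G>B+3)).astype(np.uint8);m[:160]=0;m[275:]=0;m[:,:140]=0;m[:,250:]=0
    m=cv2.morphologyEx(m,cv2.MORPH_OPEN,np.ones((3,3)))
    k=max(cv2.findContours(m,cv2.RETR_EXTERNAL,cv2.CHAIN_APPROX_NONE)[0],key=cv2.contourArea)[:,0]
    w=np.array([pix2world('top',u,v,28)[:2] for u,v in k])-O;j=np.c_[w@XA,w@YA]
    # near (-x) edge and +-y edges by line fits
    lo=j[np.abs(j[:,1]-np.median(j[:,1]))<45]
    for nm,s in(('-x',lo[lo[:,0]<-60][:,::-1]),('-y',j[(j[:,1]<j[:,1].mean()-50)&(np.abs(j[:,0])<70)]),('+y',j[(j[:,1]>j[:,1].mean()+50)&(np.abs(j[:,0])<70)])):
        p=np.polyfit(s[:,0],s[:,1],1);print(n,nm,'slope',p[0].round(3),'mean',s[:,1].mean().round(1))
    print(n,cv2.minAreaRect(j.astype(np.float32)))
E
```

```text
top0 -x slope -0.004 mean -90.3
top0 -y slope 0.001 mean -56.1
top0 +y slope 0.002 mean 70.3
top0 ((-1.8269805908203125, 6.608482360839844), (179.17820739746094, 132.92611694335938), 0.055785711854696274)
top3 -x slope -0.011 mean -89.8
top3 -y slope 0.014 mean -23.2
top3 +y slope 0.015 mean 102.1
top3 ((-1.5963211059570312, 39.93180847167969), (178.82960510253906, 129.58580017089844), 0.46136507391929626)
```

```bash
python3 - <<'E'
from station import arm
print(arm.job_done())
E
```

```text
the job is handed in; nothing more can be done
None
```

I handed the job in at about 24 s: the red-collared peg is locked across the slot, holding the sage notebook on the sprung foot and along the fence within about 0.015 rad. I felt the foot's force at the wrist as roughly 5 to 7 N but didn't measure it after letting go, and the hand-in reported no verdict.

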